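Set a silver cup in the forming block and poise the doming punch over it

TASK

Take the silver cup that already lies hollow side up and seat it fully in the round pocket of the steel forming block, still hollow side up, and let go of it. Then take the red-handled doming punch from its wooden stand, carry it over the bur stand without anything touching the bur stand, and finish while still holding the punch still and upright, centred with its ball nose about 8 mm above the cup's rim, ready to strike: do not touch the cup or the block with the punch, and do not put it down or let go. Leave the upside-down cup, the bur box, the marker and the bench block where they are.

Things in the scene. Friction and masses are not known exactly. Their poses are not given: they have to be found in the camera images.
- cup: The silver-coloured metal cup to use, round, open at the top (hollow side up) from the start: 38 mm outside diameter, 26 mm high, wall 2.5 mm, inside diameter 33 mm, about 60 g. The lowest 10 mm of the outside tapers to a 26 mm foot; above that the side is straight. Origin: centre of its underside; z points out of the open mouth. Stands on the table, left or right of the bur stand. Grip it by the straight upper part of the side.
- cup_rim (a point): Centre of the cup's open mouth, at rim height (26 mm above the cup's underside), moving with the cup; axes as the cup's.
- inverted_cup: An identical silver cup that lies mouth down, so that its closed round 26 mm bottom shows on top: a bystander, leave it alone. Origin: centre of the rim on the table; z up.
- forming_block: Steel block 90 x 90 mm, 40 mm high, fixed, with one round pocket in the middle of its top, 41 mm diameter, 8 mm deep, edge chamfered 1.5 mm. Origin: centre of its underside; z up. Left or right of the bur stand.
- pocket (a point): Centre of the flat floor of the pocket, 32 mm above the table (8 mm below the block's top); z up. The seated cup's underside rests here and 18 mm of the cup stands proud of the block.
- punch_stand: Dark wooden block 80 x 80 mm, 60 mm high, fixed, with a 28 mm hole, 55 mm deep, in the middle of its top in which the punch hangs by its collar. Origin: centre of its underside; z up. Always on the other side of the bur stand from the forming block.
- punch: Doming punch, 125 mm long, 0.15 to 0.3 kg, upright, nose down in its stand, free to lift out straight up: steel ball nose 22 mm diameter at the bottom, 16 mm shank, steel collar 38 mm diameter from 50 to 55 mm above the nose tip (the collar rests on the stand's top), then a round red handle 24 mm diameter from 55 to 125 mm. Origin: the tip of the nose (10 mm above the table at the start); z runs along the handle, up.
- punch_nose (a point): Lowest point of the punch's ball nose, the same point as the punch's origin.
- bur_stand: Light wooden block 200 mm long (its x) and 65 mm wide (its y), 55 mm high, full of upright steel burs, 105 mm high over all, fixed, its length pointing away from the robot, between the forming block and the punch stand. Origin: centre of its underside. The punch must pass above it and nothing may touch it.
- bur_box: Small yellow plastic box of burs, 60 x 32 x 12 mm, loose bystander. Origin: centre of its underside.
- marker: Black marker pen, 130 x 12 x 11 mm, along its x, loose bystander. Origin: centre of its underside.
- bench_block: Square steel bench block on a rubber foot, 65 x 65 x 22 mm, loose bystander beyond the far end of the bur stand. Origin: centre of its underside.
Not all that is in view belongs to the job. Of the things that look like the bur_stand, take the one that is nearest to the robot's base at the start.

How it is judged:
By the outcome, as a careful person would: the job done as asked, in the order asked, and still so for the second after the job is handed in, while the arm keeps its last pose, push and grip.
It also fails if it takes over 66 s, if anything falls off the work surface, if the arm or the gripper's body presses on something with over 40 N, if the wrist force passes 120 N, or if a joint passes its speed limit or range.

ROBOT

A 6-joint arm with a two-finger parallel gripper is mounted at the origin on the work surface. World frame = base frame: x ahead of the robot, y to its left, z up, the work surface at z = 0. Lengths are in m, angles in rad, forces in N, time in s.
With the tool pointing down it reaches from about 0.25 to 0.8 m from the base axis. Payload 3.9 kg.
Tool frame: the origin (TCP) lies at the very end of the fingers, on their centre line; the grasp point (between the pads) lies 19 mm behind it (env.tcp_to_grasp is the distance from the TCP to the grasp point, in m); z points along the fingers, y is the direction in which the jaws open and shut (so a half turn about z gives the same grasp; the last joint's range is limited). The gripper opens to 85 mm and grips with 20 to 120 N. Pads are 22 mm wide; open, the fingers measure 114 mm over their backs; the gripper's body (76 mm by 85 mm) begins 54 mm behind the grasp point. The pads swing forward as they close: fully open they stand 13 mm farther back than shut.
Start: joints at [-1.197, 0.26, -0.138, 1.173, 0, 1.571], TCP at [0.192, -0.489, 0.231] pointing down, gripper open.
Joint ranges: [-2.78, 2.78], [-0.83, 1.72], [-1.28, 1.37], [-1.9, 2.12], [-1.57, 1.48], [-3.14, 3.14]. Speed limits (rad/s): [2.57, 2.57, 3.14, 3.14, 3.14, 3.14].

INTERFACE

Orientations are given as a unit quaternion [w, x, y, z].
In Python, from station import env gives the robot as it stands.
- The arm moves only by the tool servo_tool, never from a script. Its argument "deltas" is a list of rows, each an object of numbers: "grip": the opening, from 0 (shut) to 1 (fully open); "x", "y", "z": the shift along the tool's x, y, z in cm; "yaw": the turn about the tool's z in degrees. A call has 1 to 20 rows; each row shifts and turns the commanded pose from where the row before left it, along the tool's axes as they then stand; what a row does not reach is not made up. A row lasts 1/10 s, in which the tool goes at most 50 mm and 8.59 degrees, less where a joint would pass 70% of its speed; a pose out of reach is approached as far as the arm can. A call with a gripper value outside its range is refused whole. The fingers move at their own pace and stop on an object; the grip force is fixed at half the most. Time passes only in rows, so rows that do not move let the fingers close. It gives the time, the measured TCP pose, the force and the opening at its end, in the units of the state.
- env.observe(): the state, without advancing time (a new reading comes with each control period).
- env.camera(name): name is "scene" or "top"; returns a dict with "color" (420x560x3 uint8, red, green, blue), "K" (3x3 intrinsics, pixels), "camera_from_world" (4x4, takes a point from world to camera coordinates). Camera axes: x right, y down, z forward; pixel columns grow to the right and rows downward; lengths in m; the calibration is good to about 2 mm. A picture is of the moment at which its call begins. There is no depth.
- env.job_done(): hands the job in, once; it reports no verdict.
Trained networks look in a picture, given as the dict that the camera call returned (one of the last four; its "shot" number tells which), for a name from the list of things; names that differ only in an ending like _2 or _b are one class to them, and where a whole thing is asked for, a point or a joint stands for the part that bears it (a point fixed in the world has none). Each returns a list of dicts, best first, with "p" (0 to 1); they miss things now and then, are a little off and sometimes report something else, mostly with a low value. They report only what shows in the picture. A call takes as long as a camera call. They do not tell look-alikes from the thing itself.
- env.cut_out(picture, query): "region" (420x560 bool, what is visible of it) and "pixel" ([column, row] in pixels, amid what is visible of it).
- env.pinpoint(picture, query): "pixel" ([column, row] in pixels: a listed point, or the origin of a listed thing).
The state is a dict: "time": time; "joint_positions": joint angles; "qvel": joint speeds; "joint_efforts": joint torques, N m; "position": TCP position; "orientation": TCP orientation; "ft_force": force on the tool from outside, world axes, zero at the start; "wrist_torque": the same for the moment, N m; "gripper_width": finger opening in m.
Only numpy, scipy, OpenCV 4.12 (cv2) and the standard library are available. Lean on these libraries where they do the work, as an engineer would, in place of code of your own. Each camera call takes 0.05 s, during which the arm holds its last target.

## Working session

There is one attempt and no reset: what is moved stays moved. The work goes in short steps, Python scripts to look and compute and a tool call to move; the robot and the scene stay as the last step left them, time stands still between calls to the robot, and variables do not carry over. Pictures are saved under pics/ and viewed, and the job is handed in when it is done.

Besides the shell and the picture viewer there is one more tool, called after "Call:" by a JSON object that holds its "fn" and its "kwargs", one argument or row to a line. servo_tool: Moves the arm, as the interface text tells. Its arguments: {"type":"object","properties":{"deltas":{"type":"array","items":{"type":"object","properties":{"grip":{"type":"number"},"x":{"type":"number"},"y":{"type":"number"},"z":{"type":"number"},"yaw":{"type":"number"}}}}},"required":["deltas"]}

```bash
ls; mkdir -p pics
python3 - <<'E'
from station import env
import cv2,numpy as np
for n in ("scene","top"):
    p=env.camera(n); cv2.imwrite(f"pics/{n}0.png",p["color"][...,::-1])
    print(n,p["shot"],np.round(p["K"],1).tolist(),np.round(p["camera_from_world"],3).tolist())
    for q in ["cup","inverted_cup","forming_block","punch_stand","punch","bur_stand","bur_box","marker","bench_block","pocket","cup_rim"]:
        print(q,[(np.round(d["pixel"],1).tolist(),round(d["p"],2)) for d in env.pinpoint(p,q)][:4])
o=env.observe();print(o["time"],o["position"],o["orientation"],o["ft_force"],o["gripper_width"])
E
```

```text
pics
scene 1 [[395.0, 0.0, 288.4], [0.0, 395.0, 208.7], [0.0, 0.0, 1.0]] [[0.837, 0.546, 0.017, -0.519], [0.337, -0.492, -0.803, -0.123], [-0.43, 0.678, -0.596, 1.338], [0.0, 0.0, 0.0, 1.0]]
cup [([257.1, 296.9], 0.66)]
inverted_cup [([328.2, 205.4], 0.62)]
forming_block [([281.9, 189.6], 0.79)]
punch_stand [([192.3, 250.2], 0.66)]
punch [([193.7, 253.2], 0.87)]
bur_stand [([308.8, 145.3], 0.91), ([268.9, 223.5], 0.65)]
bur_box [([311.9, 170.8], 0.59), ([330.9, 208.8], 0.35), ([281.9, 190.6], 0.17)]
marker [([127.1, 309.9], 0.86), ([256.5, 296.9], 0.72)]
bench_block [([332.7, 257.5], 0.67)]
pocket [([281.9, 183.0], 0.76)]
cup_rim [([258.4, 293.1], 0.66)]
top 2 [[431.8, 0.0, 277.2], [0.0, 431.8, 209.0], [0.0, 0.0, 1.0]] [[-0.021, -1.0, 0.007, 0.058], [-0.993, 0.02, -0.116, 0.56], [0.116, -0.01, -0.993, 1.218], [0.0, 0.0, 0.0, 1.0]]
cup [([362.5, 175.7], 0.64), ([428.0, 244.0], 0.64)]
inverted_cup [([222.3, 186.6], 0.49)]
forming_block [([225.5, 242.4], 0.68)]
punch_stand [([353.6, 250.3], 0.66)]
punch [([356.7, 250.1], 0.49)]
bur_stand [([117.0, 276.0], 0.76), ([283.0, 221.0], 0.65)]
bur_box [([168.8, 240.0], 0.79)]
marker [([428.2, 243.3], 0.74), ([360.4, 174.8], 0.58)]
bench_block [([290.2, 148.0], 0.6)]
pocket [([226.4, 243.5], 0.65)]
cup_rim [([363.9, 170.1], 0.64)]
1.2 [ 0.19170735 -0.48873441  0.23131225] [1.67171724e-06 9.82585460e-01 1.85811231e-01 7.46464805e-07] [0.69892084 1.02625636 0.35148704] 0.08543301307846947
```

View pics/scene0.png

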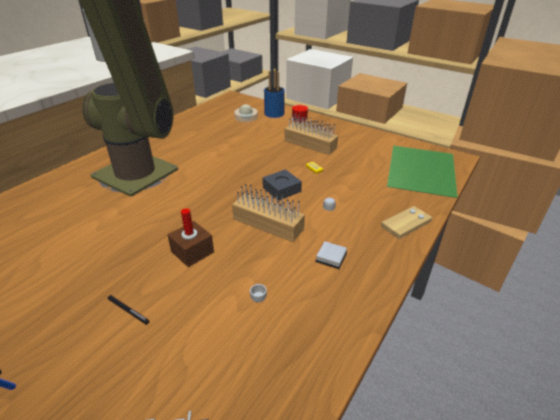

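View pics/top0.png

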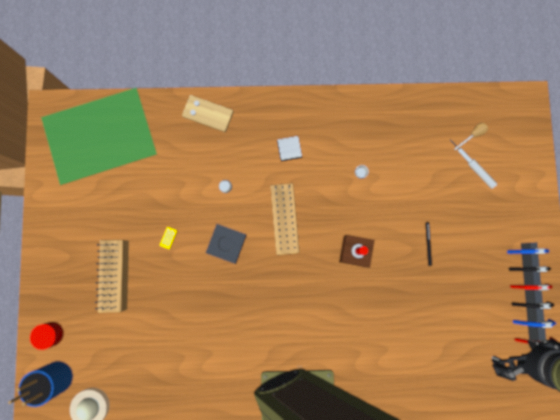

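```bash
cat > h.py <<'E'
import numpy as np,cv2
from scipy.optimize import least_squares
def P(cam): return np.array(cam["K"])@np.array(cam["camera_from_world"])[:3]
def proj(cam,X):
    v=P(cam)@np.append(X,1); return v[:2]/v[2]
def onplane(cam,px,z):
    M=P(cam); H=M[:,[0,1,3]].copy(); H[:,2]+=M[:,2]*z
    v=np.linalg.solve(H,[px[0],px[1],1]); return v[:2]/v[2]
E
python3 - <<'E'
from station import env
from h import *
cs={n:env.camera(n) for n in ("scene","top")}
Z=dict(cup=0,cup_rim=.026,inverted_cup=0,forming_block=0,pocket=.032,punch_stand=0,punch=.01,bur_stand=0,bench_block=0)
for n,c in cs.items():
    for q,z in Z.items():
        print(n,q,[(np.round(onplane(c,d["pixel"],z),4).tolist(),round(d["p"],2)) for d in env.pinpoint(c,q)][:3])
c=cs["top"]["color"][...,::-1]
a=np.hstack([cv2.resize(c[145:205,190:260],None,fx=5.5,fy=5.5,interpolation=2),cv2.resize(c[145:205,325:395],None,fx=5.5,fy=5.5,interpolation=2)])
cv2.imwrite("pics/z1.png",a)
s=cs["scene"]["color"][...,::-1]
cv2.imwrite("pics/z2.png",np.hstack([cv2.resize(s[180:230,300:360],None,fx=6,fy=6,interpolation=2),cv2.resize(s[270:320,228:288],None,fx=6,fy=6,interpolation=2)]))
cv2.imwrite("pics/z3.png",np.hstack([cv2.resize(c[210:280,190:260],None,fx=5.5,fy=5.5,interpolation=2),cv2.resize(c[215:285,325:395],None,fx=5.5,fy=5.5,interpolation=2)]))
E
```

```text
scene cup [([0.6663, -0.2058], 0.52)]
scene cup_rim [([0.6794, -0.2129], 0.62)]
scene inverted_cup [([0.6235, 0.2082], 0.54), ([0.7514, 0.0095], 0.54)]
scene forming_block [([0.4594, 0.2126], 0.94)]
scene pocket []
scene punch_stand [([0.4354, -0.1756], 0.67), ([0.662, -0.1935], 0.65)]
scene punch [([0.4459, -0.1857], 0.65), ([0.7492, 0.0011], 0.65)]
scene bur_stand [([0.3778, 0.5121], 0.96), ([0.5305, 0.0253], 0.9), ([0.4354, -0.184], 0.65)]
scene bench_block [([0.7486, 0.0049], 0.96)]
top cup [([0.677, -0.2185], 0.5), ([0.7613, 0.0096], 0.33)]
top cup_rim [([0.6721, -0.2046], 0.42), ([0.4403, -0.1807], 0.26)]
top inverted_cup [([0.6328, 0.2052], 0.63)]
top forming_block [([0.4683, 0.1998], 0.8)]
top pocket [([0.4626, 0.1903], 0.61)]
top punch_stand [([0.4436, -0.1775], 0.59)]
top punch [([0.4424, -0.1809], 0.75), ([0.4414, -0.1882], 0.62)]
top bur_stand [([0.52, 0.0268], 0.86), ([0.3881, 0.5183], 0.72)]
top bench_block [([0.7548, 0.0074], 0.76)]
```

View pics/z1.png

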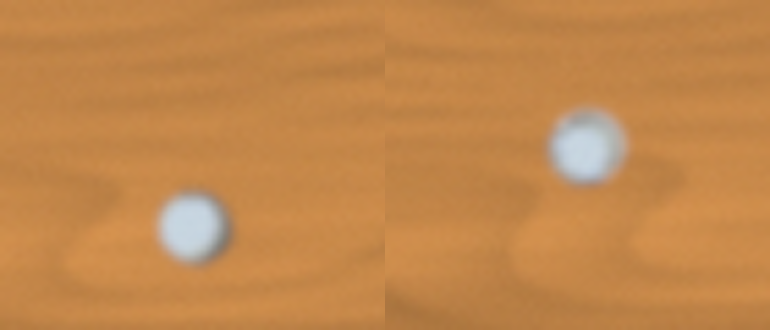

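View pics/z2.png

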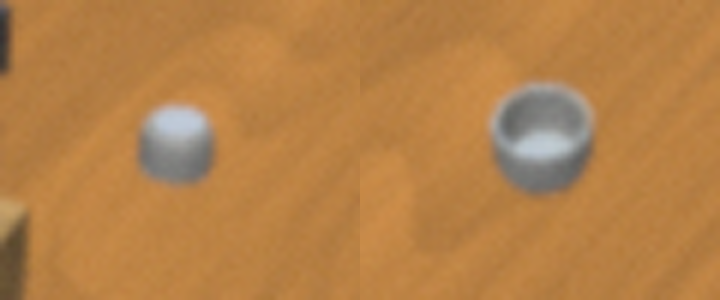

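View pics/z3.png

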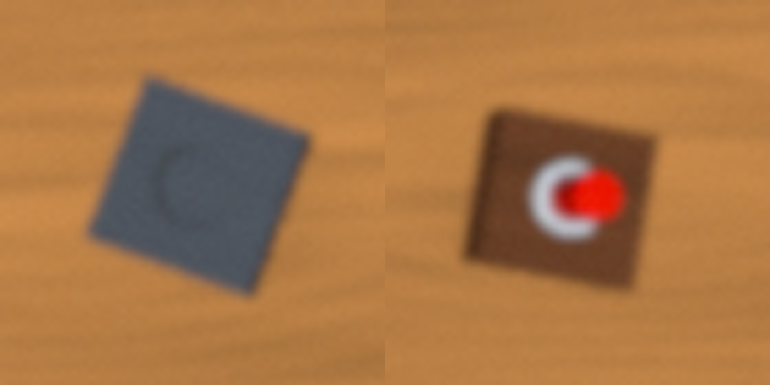

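Run:
```python
from station import env
from h import *
T=env.camera("top"); S=env.camera("scene")
print("cup top",onplane(T,[361.4,171.4],.026))
print("block top",onplane(T,[225.95,243.3],.04))
print("handle top",onplane(T,[363.4,250.1],.135),"collar",onplane(T,[358.1,250.5],.065))
def big(m,roi):
    x0,y0,x1,y1=roi; k=np.zeros_like(m); k[y0:y1,x0:x1]=m[y0:y1,x0:x1]
    n,l,s,c=cv2.connectedComponentsWithStats(k.astype(np.uint8)); i=1+np.argmax(s[1:,4]); return l==i,c[i],s[i]
for nm,c,roi in (("T",T,(340,155,385,190)),("S",S,(235,275,280,310))):
    a=c["color"].astype(int); m=(a[...,2]>a[...,0]-25)  # silver vs wood
    k,ce,s=big(m,roi); print(nm,"cup mask",ce,s)
    # model silhouette fit: project cup profile, compare mask centroid
    def sil(xy):
        M=np.zeros((420*8,560*8),np.uint8); pts=[]
        for z,r in ((0,.013),(.010,.019),(.026,.019)):
            for t in np.linspace(0,6.28,40): pts.append(proj(c,[xy[0]+r*np.cos(t),xy[1]+r*np.sin(t),z]))
        hull=cv2.convexHull(np.array(pts,np.float32)); mo=cv2.moments(hull); return np.array([mo["m10"]/mo["m00"],mo["m01"]/mo["m00"]]),mo["m00"]
    r=least_squares(lambda p:sil(p)[0]-ce,[.675,-.21],diff_step=1e-4); print(r.x,sil(r.x)[1])
for nm,c,roi in (("T",T,(195,215,260,275)),("S",S,(255,165,310,200))):
    a=c["color"].astype(int); m=(a[...,2]>a[...,0]-5)
    k,ce,s=big(m,roi); print(nm,"block mask",ce,s)
    def sil(p):
        pts=[proj(c,[p[0]+.0636*np.cos(yaw+i*np.pi/2),p[1]+.0636*np.sin(yaw+i*np.pi/2),z]) for i in range(4) for z in (0,.04)]
        hull=cv2.convexHull(np.array(pts,np.float32)); mo=cv2.moments(hull); return np.array([mo["m10"]/mo["m00"],mo["m01"]/mo["m00"]]),mo["m00"]
    cn=[onplane(T,p,.04) for p in [(216.4,223.3),(246,234.2)]]
    d=cn[1]-cn[0]; yaw=np.arctan2(d[1],d[0])+np.pi/4
    r=least_squares(lambda p:sil(p)[0]-ce,[.47,.2],diff_step=1e-4); print(r.x,sil(r.x)[1],yaw)
for nm,c,roi in (("T",T,(340,230,385,270)),("S",S,(175,200,205,245))):
    a=c["color"].astype(int); m=(a[...,0]>a[...,1]+110)&(a[...,1]<70)&(a[...,0]>140)
    k,ce,s=big(m,roi); print(nm,"red",ce,s)
    tr=[]
    def sil(p):
        pts=[proj(c,[p[0]+.012*np.cos(t),p[1]+.012*np.sin(t),z]) for t in np.linspace(0,6.28,40) for z in (.065,.135)]
        hull=cv2.convexHull(np.array(pts,np.float32)); mo=cv2.moments(hull); return np.array([mo["m10"]/mo["m00"],mo["m01"]/mo["m00"]]),mo["m00"]
    r=least_squares(lambda p:sil(p)[0]-ce,[.44,-.18],diff_step=1e-4); print(r.x,sil(r.x)[1])
```

```text
cup top [ 0.66825976 -0.20320588]
block top [0.46465835 0.19494043]
handle top [ 0.43580701 -0.17648347] collar [ 0.43618131 -0.17610523]
T cup mask [361.16949153 171.42372881] [355 166  13  12 118]
[ 0.66973262 -0.20408247] 146.17452090024017
S cup mask [257.78341014 292.60368664] [250 284  16  18 217]
[ 0.67096802 -0.20584723] 253.32794320886023
T block mask [225.79147465 243.44009217] [207 226  38  36 868]
[0.46508994 0.19683332] 1035.7170822892804 -1.1575198584289232
S block mask [281.51544944 184.21348315] [264 171  37  29 712]
[0.46510268 0.19664077] 849.7011086035054 -1.1575198584289232
T red [362.51315789 250.26315789] [357 246  11   9  76]
[ 0.43596253 -0.1805607 ] 108.73591724573635
S red [184.95238095 211.30952381] [181 209   9   6  42]
[ 0.4034841  -0.15099054] 260.7200835222611
```

Call:
{"fn": "servo_tool", "kwargs": {
  "deltas": [
    {"grip": 1,"x": 2,"y": -0.3},
    {"x": 3,"y": -0.5},
    {"x": 4,"y": -0.6},
    {"x": 4,"y": -0.7},
    {"x": 4,"y": -0.7},
    {"x": 4,"y": -0.7},
    {"x": 4,"y": -0.7},
    {"x": 4,"y": -0.7},
    {"x": 4,"y": -0.7},
    {"x": 4,"y": -0.7},
    {"x": 4,"y": -0.7},
    {"x": 4,"y": -0.7},
    {"x": 4,"y": -0.6},
    {"x": 3,"y": -0.4},
    {"x": 2,"y": -0.2},
    {"x": 0.9,"y": -0.1},
    {"z": 3},
    {"z": 4},
    {"z": 4},
    {"z": 2}
  ]
}}

```text
$.deltas[0]: bad value
```

Call:
{"fn": "servo_tool", "kwargs": {
  "deltas": [
    {"grip": 1,"x": 2,"y": -0.3,"z": 0,"yaw": 0}
  ]
}}

```text
time: 2.4
position: [0.2082, -0.4795, 0.2313]
orientation: [0.0, 0.983, 0.184, -0.0]
ft_force: [0.8, 0.5, 0.2]
gripper_width: 0.0854
```

Call:
{"fn": "servo_tool", "kwargs": {
  "deltas": [
    {"grip": 1,"x": 3,"y": -0.5,"z": 0,"yaw": 0},
    {"grip": 1,"x": 4,"y": -0.6,"z": 0,"yaw": 0},
    {"grip": 1,"x": 4,"y": -0.7,"z": 0,"yaw": 0},
    {"grip": 1,"x": 4,"y": -0.7,"z": 0,"yaw": 0},
    {"grip": 1,"x": 4,"y": -0.7,"z": 0,"yaw": 0},
    {"grip": 1,"x": 4,"y": -0.7,"z": 0,"yaw": 0},
    {"grip": 1,"x": 4,"y": -0.7,"z": 0,"yaw": 0},
    {"grip": 1,"x": 4,"y": -0.7,"z": 0,"yaw": 0},
    {"grip": 1,"x": 4,"y": -0.7,"z": 0,"yaw": 0},
    {"grip": 1,"x": 4,"y": -0.7,"z": 0,"yaw": 0},
    {"grip": 1,"x": 4,"y": -0.7,"z": 0,"yaw": 0},
    {"grip": 1,"x": 4,"y": -0.6,"z": 0,"yaw": 0},
    {"grip": 1,"x": 3,"y": -0.4,"z": 0,"yaw": 0},
    {"grip": 1,"x": 2,"y": -0.2,"z": 0,"yaw": 0},
    {"grip": 1,"x": 0.6,"y": -0.1,"z": 2,"yaw": 0},
    {"grip": 1,"x": 0,"y": 0,"z": 4,"yaw": 0},
    {"grip": 1,"x": 0,"y": 0,"z": 4,"yaw": 0},
    {"grip": 1,"x": 0,"y": 0,"z": 2,"yaw": 0},
    {"grip": 1,"x": 0,"y": 0,"z": 0,"yaw": 0},
    {"grip": 1,"x": 0,"y": 0,"z": 0,"yaw": 0}
  ]
}}

```text
time: 4.4
position: [0.6672, -0.2056, 0.1115]
orientation: [-0.0, 0.983, 0.186, -0.0]
ft_force: [0.9, 0.5, 0.6]
gripper_width: 0.0854
```

```bash
cat >> h.py <<'E'
def rel(o,tgt):
    from scipy.spatial.transform import Rotation as R
    q=o["orientation"]; r=R.from_quat([q[1],q[2],q[3],q[0]])
    return np.round(r.inv().apply(np.array(tgt)-o["position"])*100,2)
E
python3 - <<'E'
from station import env
from h import *
T=env.camera("top"); S=env.camera("scene");o=env.observe()
print(o["position"],o["joint_positions"],o["time"],rel(o,[.6695,-.2045,.010]))
print(proj(T,o["position"]),proj(S,o["position"]))
cv2.imwrite("pics/a.png",np.hstack([cv2.resize(T["color"][130:210,315:405,::-1],None,fx=4.4,fy=4.4),cv2.resize(S["color"][230:310,210:300,::-1],None,fx=4.4,fy=4.4)]))
E
```

```text
[ 0.66858682 -0.20608655  0.11347453] [-2.99001074e-01  6.17270596e-01  1.33160353e-01  1.08303196e+00
  1.30363530e-07  2.46884575e+00] 4.5 [ 0.11 -0.14 10.35]
[368.85746027 164.81210847] [255.50678769 261.64001084]
```

View pics/a.png

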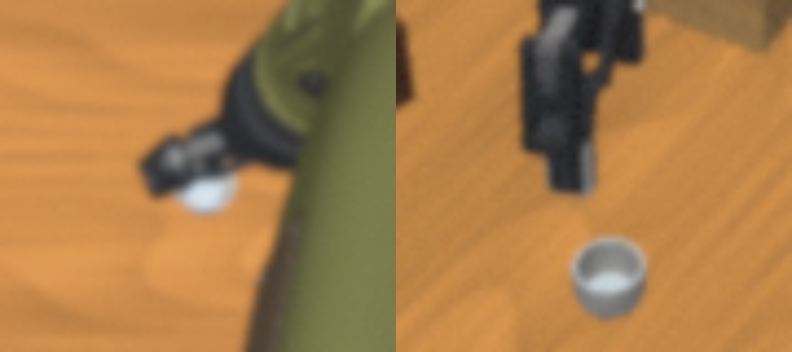

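Call:
{"fn": "servo_tool", "kwargs": {
  "deltas": [
    {"grip": 1,"x": 0.1,"y": -0.1,"z": 2,"yaw": 0},
    {"grip": 1,"x": 0,"y": 0,"z": 3,"yaw": 0},
    {"grip": 1,"x": 0,"y": 0,"z": 2,"yaw": 0},
    {"grip": 1,"x": 0,"y": 0,"z": 2,"yaw": 0},
    {"grip": 1,"x": 0,"y": 0,"z": 1.3,"yaw": 0},
    {"grip": 1,"x": 0,"y": 0,"z": 0,"yaw": 0},
    {"grip": 1,"x": 0,"y": 0,"z": 0,"yaw": 0}
  ]
}}

```text
time: 5.2
position: [0.6686, -0.2046, 0.0095]
orientation: [0.0, 0.983, 0.186, 0.001]
ft_force: [0.4, 0.4, -0.4]
gripper_width: 0.0853
```

Run:
```python
from station import env
from h import *
T=env.camera("top"); S=env.camera("scene");o=env.observe()
print(o["position"],rel(o,[.6695,-.2045,.010]))
cv2.imwrite("pics/b.png",np.hstack([cv2.resize(T["color"][130:210,315:405,::-1],None,fx=4.4,fy=4.4),cv2.resize(S["color"][250:330,210:300,::-1],None,fx=4.4,fy=4.4)]))
```

```text
[ 0.66909542 -0.20471236  0.01011377] [ 0.05 -0.01  0.01]
```

View pics/b.png

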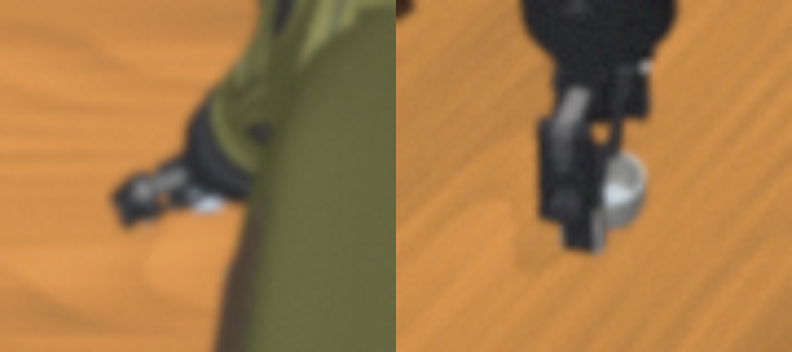

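Run:
```python
from station import env
from h import *
S=env.camera("scene");o=env.observe()
z=lambda p:((proj(S,p)-[210,250])*4.4+[396,0]).round(1)
p=o["position"]; d=np.array([.365,-.931,0])
for w in (.043,.057): print(z(p+d*w+[0,0,.013]))
print(z(p+[0,0,.016]), z([.6695,-.2045,.026]))
```

```text
[581.4 240.9]
[573.5 262.9]
[604.1 172.6] [605.1 172.8]
```

Call:
{"fn": "servo_tool", "kwargs": {
  "deltas": [
    {"grip": 0.7,"x": 0.1,"y": 0,"z": 0,"yaw": 0},
    {"grip": 0.5,"x": 0,"y": 0,"z": 0,"yaw": 0},
    {"grip": 0.3,"x": 0,"y": 0,"z": 0,"yaw": 0},
    {"grip": 0.2,"x": 0,"y": 0,"z": 0,"yaw": 0},
    {"grip": 0.2,"x": 0,"y": 0,"z": 0,"yaw": 0},
    {"grip": 0.2,"x": 0,"y": 0,"z": 0,"yaw": 0},
    {"grip": 0.2,"x": 0,"y": 0,"z": 0,"yaw": 0},
    {"grip": 0.2,"x": 0,"y": 0,"z": 0,"yaw": 0}
  ]
}}

```text
time: 6.15
position: [0.6692, -0.2041, 0.009]
orientation: [0.0, 0.983, 0.186, 0.001]
ft_force: [-0.1, 0.3, 5.2]
gripper_width: 0.0365
```

Call:
{"fn": "servo_tool", "kwargs": {
  "deltas": [
    {"grip": 0.2,"x": 0,"y": 0,"z": 0,"yaw": 0},
    {"grip": 0.2,"x": 0,"y": 0,"z": -0.5,"yaw": 0},
    {"grip": 0.2,"x": 0,"y": 0,"z": -1.5,"yaw": 0},
    {"grip": 0.2,"x": 0,"y": 0,"z": -3,"yaw": 0},
    {"grip": 0.2,"x": 0,"y": 0,"z": -4,"yaw": 0},
    {"grip": 0.2,"x": 0,"y": 0,"z": -4,"yaw": 0},
    {"grip": 0.2,"x": 0,"y": 0,"z": -3,"yaw": 0},
    {"grip": 0.2,"x": 0,"y": 0,"z": -1,"yaw": 0},
    {"grip": 0.2,"x": 0,"y": 0,"z": 0,"yaw": 0}
  ]
}}

```text
time: 7.05
position: [0.6694, -0.2042, 0.1795]
orientation: [0.001, 0.983, 0.186, 0.001]
ft_force: [-0.1, -0.1, -0.9]
gripper_width: 0.0363
```

Run:
```python
from station import env
from h import *
S=env.camera("scene");o=env.observe()
print(o["position"],o["ft_force"],o["gripper_width"],rel(o,[.465,.196,.18]))
u,v=proj(S,o["position"]).astype(int);print(u,v)
cv2.imwrite("pics/c.png",cv2.resize(S["color"][v-50:v+40,u-60:u+60,::-1],None,fx=6,fy=6))
```

```text
[ 0.6683287  -0.2038456   0.17740249] [-0.28922202 -0.10859148 -1.10664732] 0.03633058621127494 [ -4.33 -44.65  -0.23]
255 238
```

View pics/c.png

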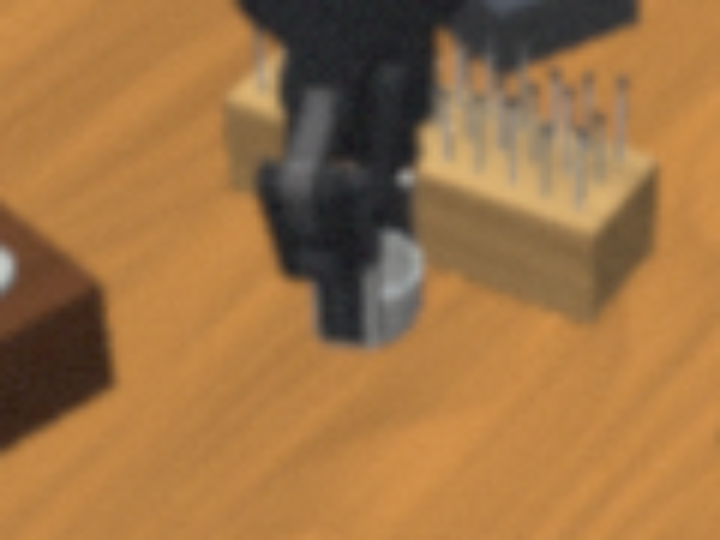

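Run:
```python
from station import env
from h import *
S=env.camera("scene");o=env.observe()
p=o["position"]; u,v=proj(S,p).astype(int)
z=lambda q:((proj(S,q)-[u-60,v-50]+.5)*6).round(1)
d=np.array([.365,-.931,0]); x=np.array([.931,.365,0])
for s in (.019,.026,.033):
  for dz in (0,.005): print(s,dz,z(p+d*s+[0,0,dz]-x*.011),z(p+d*s+[0,0,dz]+x*.011))
import itertools
for cx in (0,.002,.004,.006):
  for dz in(0,.005):
    pts=np.array([z(p+x*cx+np.array([r*np.cos(t),r*np.sin(t),dz-.010+h])) for h,r in((0,.013),(.01,.019),(.026,.019)) for t in np.linspace(0,6.28,60)])
    print(cx,dz,pts.min(0),pts.max(0))
```

```text
0.019 0 [321.  338.2] [384.5 347.9]
0.019 0.005 [320.3 326.9] [384.  336.7]
0.026 0 [315.  351.9] [378.9 361.7]
0.026 0.005 [314.3 340.6] [378.4 350.5]
0.033 0 [308.9 365.7] [373.2 375.7]
0.033 0.005 [308.2 354.5] [372.8 364.5]
0 0 [309.7 235. ] [423.9 354.2]
0 0.005 [309.  223.6] [423.6 343.1]
0.002 0 [315.5 235.8] [429.5 355.1]
0.002 0.005 [314.8 224.4] [429.3 344. ]
0.004 0 [321.2 236.6] [435.2 355.9]
0.004 0.005 [320.5 225.3] [435.  344.9]
0.006 0 [326.9 237.4] [440.9 356.8]
0.006 0.005 [326.3 226.1] [440.7 345.8]
```

Call:
{"fn": "servo_tool", "kwargs": {
  "deltas": [
    {"grip": 0.2,"x": -0.2,"y": -1.5,"z": 0,"yaw": 0},
    {"grip": 0.2,"x": -0.3,"y": -3,"z": 0,"yaw": 0},
    {"grip": 0.2,"x": -0.4,"y": -4,"z": 0,"yaw": 0},
    {"grip": 0.2,"x": -0.4,"y": -4,"z": 0,"yaw": 0},
    {"grip": 0.2,"x": -0.4,"y": -4,"z": 0,"yaw": 0},
    {"grip": 0.2,"x": -0.4,"y": -4,"z": 0,"yaw": 0},
    {"grip": 0.2,"x": -0.4,"y": -4,"z": 0,"yaw": 0},
    {"grip": 0.2,"x": -0.4,"y": -4,"z": 0,"yaw": 0},
    {"grip": 0.2,"x": -0.4,"y": -4,"z": 0,"yaw": 0},
    {"grip": 0.2,"x": -0.4,"y": -4,"z": 0,"yaw": 0},
    {"grip": 0.2,"x": -0.3,"y": -4,"z": 0,"yaw": 0},
    {"grip": 0.2,"x": -0.3,"y": -3,"z": 0,"yaw": 0},
    {"grip": 0.2,"x": -0.1,"y": -1.2,"z": 0,"yaw": 0},
    {"grip": 0.2,"x": 0,"y": 0,"z": 2,"yaw": 0},
    {"grip": 0.2,"x": 0,"y": 0,"z": 4,"yaw": 0},
    {"grip": 0.2,"x": 0,"y": 0,"z": 3,"yaw": 0},
    {"grip": 0.2,"x": 0,"y": 0,"z": 0.6,"yaw": 0},
    {"grip": 0.2,"x": 0,"y": 0,"z": 0,"yaw": 0},
    {"grip": 0.2,"x": 0,"y": 0,"z": 0,"yaw": 0}
  ]
}}

```text
time: 9.05
position: [0.4676, 0.1901, 0.0829]
orientation: [-0.003, 0.982, 0.19, -0.0]
ft_force: [0.6, 0.1, -1.1]
gripper_width: 0.036
```

Run:
```python
from station import env
from h import *
S=env.camera("scene");T=env.camera("top");o=env.observe()
print(o["position"],o["ft_force"],o["gripper_width"],rel(o,[.465,.196,.042]),o["joint_positions"])
for n,c in (("d",S),("e",T)):
    u,v=proj(c,o["position"]).astype(int);print(u,v)
    cv2.imwrite(f"pics/{n}.png",cv2.resize(c["color"][v-50:v+40,u-60:u+60,::-1],None,fx=6,fy=6))
p=o["position"]; u,v=proj(S,p).astype(int)
z=lambda q:((proj(S,q)-[u-60,v-50]+.5)*6).round(1)
pts=np.array([z(p+np.array([r*np.cos(t),r*np.sin(t),-.009+h])) for h,r in((0,.013),(.01,.019),(.026,.019)) for t in np.linspace(0,6.28,60)])
print(pts.min(0),pts.max(0), z([.465,.196,.04]),[z([.465+.0636*np.cos(-1.1575+i*np.pi/2),.196+.0636*np.sin(-1.1575+i*np.pi/2),.04]) for i in range(4)])
```

```text
[0.46823614 0.19059642 0.08374333] [ 0.90983217  0.27737617 -0.22797279] 0.036481390292130274 [-0.11 -0.6   4.18] [ 0.38289932  0.33691277 -0.44368855  0.78728703  0.00579305  3.14136799]
281 167
225 241
[327.8 260.3] [402.4 336. ] [365.  373.5] [array([342.6, 439.7]), array([484.8, 385.8]), array([385.7, 312.3]), array([246.8, 361.2])]
```

View pics/d.png

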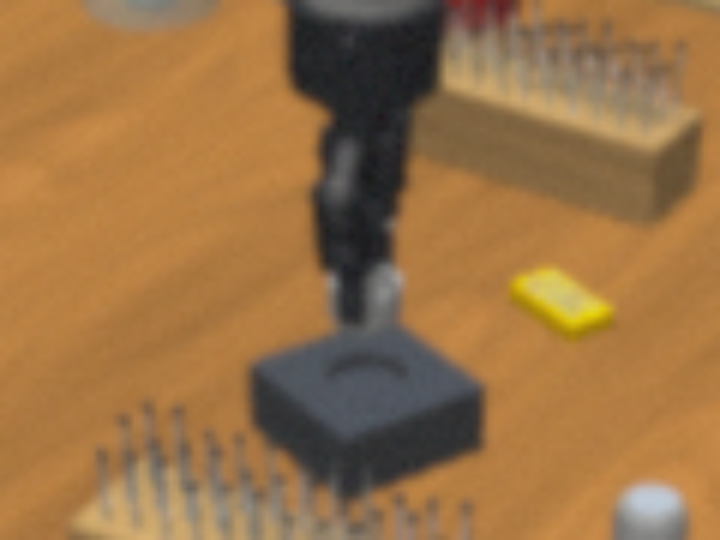

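View pics/e.png

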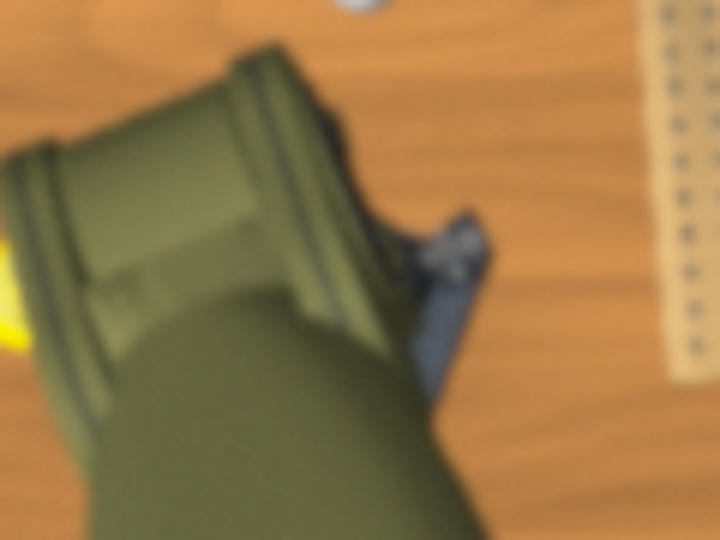

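Call:
{"fn": "servo_tool", "kwargs": {
  "deltas": [
    {"grip": 0.2,"x": 0,"y": 0,"z": 0,"yaw": -4},
    {"grip": 0.2,"x": 0,"y": 0,"z": 0,"yaw": -8},
    {"grip": 0.2,"x": 0,"y": 0,"z": 0,"yaw": -8},
    {"grip": 0.2,"x": 0,"y": 0,"z": 0,"yaw": -8},
    {"grip": 0.2,"x": 0,"y": 0,"z": 0,"yaw": -2},
    {"grip": 0.2,"x": 0,"y": 0,"z": 0,"yaw": 0},
    {"grip": 0.2,"x": 0,"y": 0,"z": 0,"yaw": 0}
  ]
}}

```text
time: 9.85
position: [0.4676, 0.1905, 0.0833]
orientation: [-0.003, 0.899, 0.438, 0.001]
ft_force: [0.4, -0.4, -0.6]
gripper_width: 0.0359
```

Run:
```python
from station import env
from h import *
o=env.observe()
print(o["position"],o["orientation"],o["ft_force"],o["gripper_width"],rel(o,[.465,.196,.042]),o["joint_positions"])
```

```text
[0.46755176 0.19053537 0.08330005] [-0.00281381  0.89907855  0.43777668  0.00119132] [ 0.38857467 -0.39838513 -0.56269577] 0.035923190448280615 [ 0.25 -0.52  4.13] [ 0.38330178  0.3370177  -0.44491836  0.78687604  0.00578013  2.61864701]
```

Call:
{"fn": "servo_tool", "kwargs": {
  "deltas": [
    {"grip": 0.2,"x": 0.1,"y": -0.3,"z": 0,"yaw": 0},
    {"grip": 0.2,"x": 0.15,"y": -0.2,"z": 1.5,"yaw": 0},
    {"grip": 0.2,"x": 0,"y": 0,"z": 1.3,"yaw": 0},
    {"grip": 0.2,"x": 0,"y": 0,"z": 0,"yaw": 0},
    {"grip": 0.2,"x": 0,"y": 0,"z": 0,"yaw": 0}
  ]
}}

```text
time: 10.35
position: [0.4641, 0.1955, 0.0544]
orientation: [-0.003, 0.899, 0.438, -0.0]
ft_force: [0.1, -0.6, -0.9]
gripper_width: 0.0361
```

Run:
```python
from station import env
from h import *
S=env.camera("scene");o=env.observe()
print(o["position"],o["orientation"],o["ft_force"],o["gripper_width"],rel(o,[.465,.196,.042]))
c=S
u,v=proj(c,o["position"]).astype(int);print(u,v)
cv2.imwrite(f"pics/f.png",cv2.resize(c["color"][v-40:v+32,u-48:u+48,::-1],None,fx=8,fy=8,interpolation=2))
```

```text
[0.46457153 0.19567463 0.05480434] [-2.91437952e-03  8.98898729e-01  4.38146551e-01  4.26151458e-04] [-0.62505588  0.44142336 -0.62925605] 0.03627830942168935 [0.05 0.02 1.28]
281 174
```

View pics/f.png

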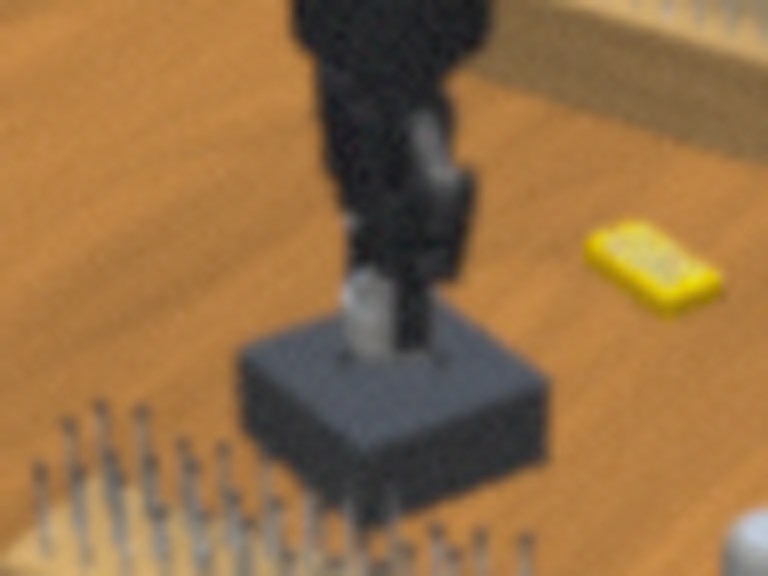

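Call:
{"fn": "servo_tool", "kwargs": {
  "deltas": [
    {"grip": 0.2,"x": 0,"y": 0,"z": 0.4,"yaw": 0},
    {"grip": 0.2,"x": 0,"y": 0,"z": 0.4,"yaw": 0},
    {"grip": 0.2,"x": 0,"y": 0,"z": 0.2,"yaw": 0},
    {"grip": 0.2,"x": 0,"y": 0,"z": 0,"yaw": 0}
  ]
}}

```text
time: 10.8
position: [0.464, 0.1954, 0.044]
orientation: [-0.003, 0.899, 0.438, -0.0]
ft_force: [-0.4, -0.5, -0.7]
gripper_width: 0.036
```

Call:
{"fn": "servo_tool", "kwargs": {
  "deltas": [
    {"grip": 0.2,"x": 0,"y": 0,"z": 0.1,"yaw": 0},
    {"grip": 0.2,"x": 0,"y": 0,"z": 0.1,"yaw": 0},
    {"grip": 0.2,"x": 0,"y": 0,"z": 0,"yaw": 0}
  ]
}}

```text
time: 11.1
position: [0.4643, 0.1955, 0.0423]
orientation: [-0.003, 0.899, 0.438, 0.0]
ft_force: [-0.4, 0.2, -0.6]
gripper_width: 0.0366
```

Call:
{"fn": "servo_tool", "kwargs": {
  "deltas": [
    {"grip": 0.2,"x": 0,"y": 0,"z": 0.1,"yaw": 0},
    {"grip": 0.2,"x": 0,"y": 0,"z": 0.1,"yaw": 0},
    {"grip": 0.2,"x": 0,"y": 0,"z": 0,"yaw": 0}
  ]
}}

```text
time: 11.4
position: [0.4645, 0.1957, 0.041]
orientation: [-0.003, 0.899, 0.438, 0.001]
ft_force: [-1.9, -0.6, 5.6]
gripper_width: 0.0363
```

Call:
{"fn": "servo_tool", "kwargs": {
  "deltas": [
    {"grip": 0.6,"x": 0,"y": 0,"z": 0,"yaw": 0},
    {"grip": 0.8,"x": 0,"y": 0,"z": 0,"yaw": 0},
    {"grip": 1,"x": 0,"y": 0,"z": 0,"yaw": 0},
    {"grip": 1,"x": 0,"y": 0,"z": 0,"yaw": 0},
    {"grip": 1,"x": 0,"y": 0,"z": 0,"yaw": 0},
    {"grip": 1,"x": 0,"y": 0,"z": -1,"yaw": 0},
    {"grip": 1,"x": 0,"y": 0,"z": -3,"yaw": 0},
    {"grip": 1,"x": 0,"y": 0,"z": -4,"yaw": 0},
    {"grip": 1,"x": 0,"y": 0,"z": -4,"yaw": 0},
    {"grip": 1,"x": 0,"y": 0,"z": -4,"yaw": 0},
    {"grip": 1,"x": 0,"y": 0,"z": -2,"yaw": 0},
    {"grip": 1,"x": 0,"y": 0,"z": 0,"yaw": 0},
    {"grip": 1,"x": 0,"y": 0,"z": 0,"yaw": 0}
  ]
}}

```text
time: 12.7
position: [0.4648, 0.1946, 0.2209]
orientation: [-0.003, 0.899, 0.438, 0.001]
ft_force: [-0.8, -0.5, -1.4]
gripper_width: 0.0856
```

Run:
```python
from station import env
from h import *
S=env.camera("scene");o=env.observe()
print(o["position"],o["orientation"],o["ft_force"],o["gripper_width"],rel(o,[.436,-.177,.221]),o["joint_positions"])
c=S
u,v=281,180
cv2.imwrite(f"pics/g.png",cv2.resize(c["color"][v-30:v+30,u-40:u+40,::-1],None,fx=9,fy=9,interpolation=2))
z=lambda q:((proj(S,q)-[u-40,v-30]+.5)*9).round(1)
for b in (.032,.036,.04):
  pts=np.array([z([.465+.019*np.cos(t),.196+.019*np.sin(t),b+.026]) for t in np.linspace(0,6.28,60)]);print(b,pts.min(0),pts.max(0))
```

```text
[0.46410077 0.19431883 0.21980716] [-2.95705300e-03  8.98888221e-01  4.38167902e-01 -3.34422946e-04] [-0.68750769 -0.68959466 -0.15925659] 0.08477223241719607 [-30.98  20.66  -0.3 ] [ 0.39278883  0.22884319 -0.21110028  1.13187968  0.00586257  2.62725519]
0.032 [313.2 190.9] [422.4 248.4]
0.036 [313.2 181.2] [422.6 238.5]
0.04 [313.1 171.3] [422.8 228.5]
```

View pics/g.png

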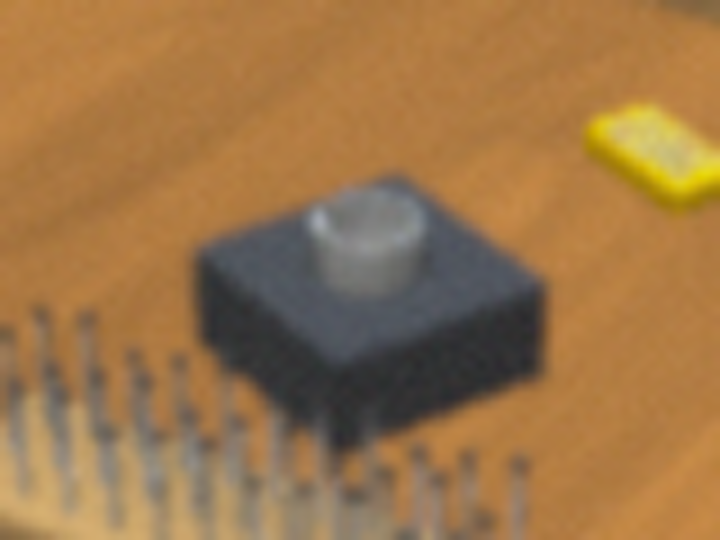

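Call:
{"fn": "servo_tool", "kwargs": {
  "deltas": [
    {"grip": 1,"x": -1.2,"y": 0.8,"z": 0,"yaw": 0},
    {"grip": 1,"x": -2.1,"y": 1.4,"z": 0,"yaw": 0},
    {"grip": 1,"x": -3,"y": 2,"z": 0,"yaw": 0},
    {"grip": 1,"x": -3,"y": 2,"z": 0,"yaw": 0},
    {"grip": 1,"x": -3,"y": 2,"z": 0,"yaw": 0},
    {"grip": 1,"x": -3,"y": 2,"z": 0,"yaw": 0},
    {"grip": 1,"x": -3,"y": 2,"z": 0,"yaw": 0},
    {"grip": 1,"x": -3,"y": 2,"z": 0,"yaw": 0},
    {"grip": 1,"x": -3,"y": 2,"z": 0,"yaw": 0},
    {"grip": 1,"x": -3,"y": 2,"z": 0,"yaw": 0},
    {"grip": 1,"x": -2.3,"y": 1.5,"z": 0,"yaw": 0},
    {"grip": 1,"x": -1.4,"y": 0.9,"z": 0,"yaw": 0},
    {"grip": 1,"x": 0,"y": 0,"z": 3,"yaw": 0},
    {"grip": 1,"x": 0,"y": 0,"z": 3.5,"yaw": 0},
    {"grip": 1,"x": 0,"y": 0,"z": 0,"yaw": 0},
    {"grip": 1,"x": 0,"y": 0,"z": 0,"yaw": 0}
  ]
}}

```text
time: 14.35
position: [0.4341, -0.176, 0.1526]
orientation: [-0.004, 0.899, 0.438, -0.001]
ft_force: [-0.1, 0.1, -0.2]
gripper_width: 0.0851
```

Run:
```python
from station import env
from h import *
S=env.camera("scene");T=env.camera("top");o=env.observe()
print(o["position"],o["orientation"],o["ft_force"],o["gripper_width"],rel(o,[.436,-.177,.086]),o["joint_positions"])
u,v=proj(S,o["position"]).astype(int);z=lambda q:((proj(S,q)-[u-48,v-36]+.5)*8).round(1)
print(z(o["position"]),z([.436,-.177,.135]),z([.436,-.177,.065]))
for n,c in (("h",S),("i",T)):
    u,v=proj(c,o["position"]).astype(int)
    cv2.imwrite(f"pics/{n}.png",cv2.resize(c["color"][v-36:v+36,u-48:u+48,::-1],None,fx=8,fy=8,interpolation=2))
```

```text
[ 0.43641965 -0.17657503  0.15451998] [-2.36702830e-03  8.98870136e-01  4.38208298e-01  6.03156122e-04] [ 0.34866516 -0.06936306  0.09235344] 0.08524264167968522 [-0.08  0.02  6.85] [-0.38722512  0.21918518 -0.40405941  0.95027514  0.00405582  1.84715025]
[388.7 294.7] [395.8 347.5] [426.8 526.1]
```

View pics/h.png

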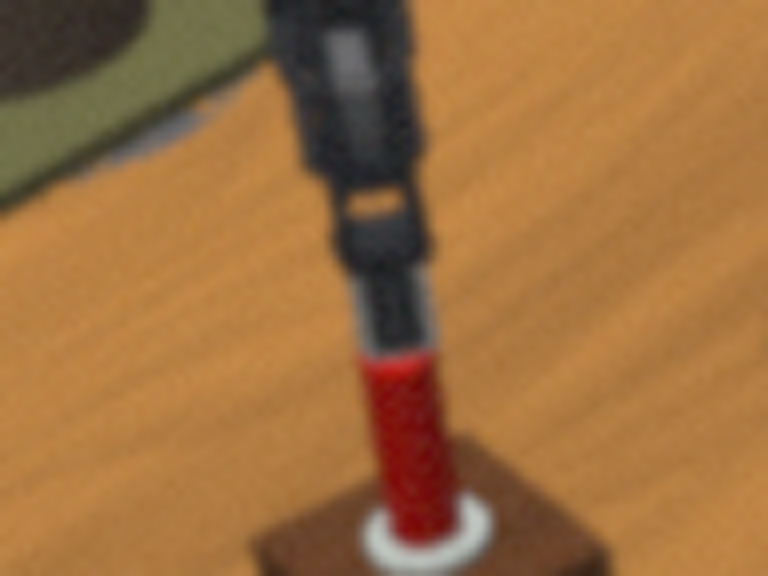

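View pics/i.png

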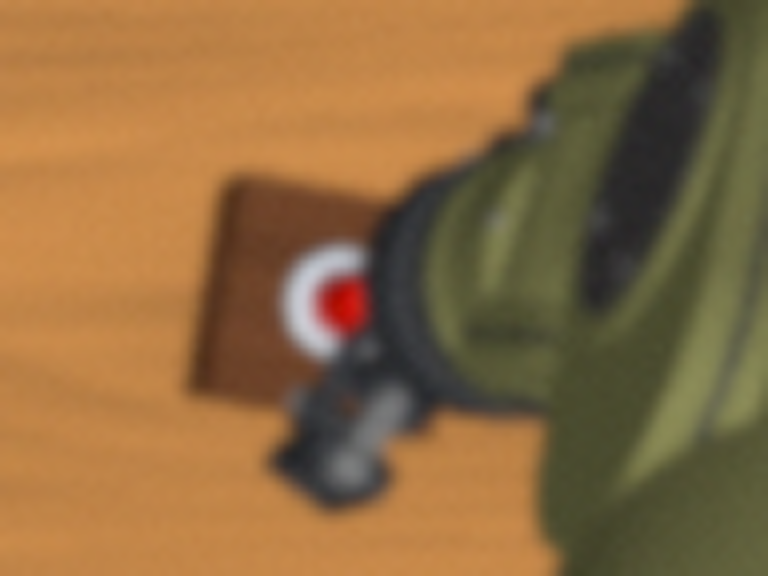

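Call:
{"fn": "servo_tool", "kwargs": {
  "deltas": [
    {"grip": 1,"x": 0,"y": 0,"z": 1.5,"yaw": 0},
    {"grip": 1,"x": 0,"y": 0,"z": 2.5,"yaw": 0},
    {"grip": 1,"x": 0,"y": 0,"z": 2,"yaw": 0},
    {"grip": 1,"x": 0,"y": 0,"z": 0.8,"yaw": 0},
    {"grip": 1,"x": 0,"y": 0,"z": 0,"yaw": 0},
    {"grip": 0.7,"x": 0,"y": 0,"z": 0,"yaw": 0},
    {"grip": 0.5,"x": 0,"y": 0,"z": 0,"yaw": 0},
    {"grip": 0.3,"x": 0,"y": 0,"z": 0,"yaw": 0},
    {"grip": 0.1,"x": 0,"y": 0,"z": 0,"yaw": 0},
    {"grip": 0.05,"x": 0,"y": 0,"z": 0,"yaw": 0},
    {"grip": 0.05,"x": 0,"y": 0,"z": 0,"yaw": 0},
    {"grip": 0.05,"x": 0,"y": 0,"z": 0,"yaw": 0},
    {"grip": 0.05,"x": 0,"y": 0,"z": 0,"yaw": 0}
  ]
}}

```text
time: 15.75
position: [0.4362, -0.176, 0.0861]
orientation: [-0.002, 0.899, 0.438, 0.001]
ft_force: [0.0, 0.0, 6.2]
gripper_width: 0.0229
```

Call:
{"fn": "servo_tool", "kwargs": {
  "deltas": [
    {"grip": 0.05,"x": 0,"y": 0,"z": 0,"yaw": 0},
    {"grip": 0.05,"x": 0,"y": 0,"z": -0.5,"yaw": 0},
    {"grip": 0.05,"x": 0,"y": 0,"z": -1,"yaw": 0},
    {"grip": 0.05,"x": 0,"y": 0,"z": -1.5,"yaw": 0},
    {"grip": 0.05,"x": 0,"y": 0,"z": -2,"yaw": 0},
    {"grip": 0.05,"x": 0,"y": 0,"z": -2,"yaw": 0},
    {"grip": 0.05,"x": 0,"y": 0,"z": -2,"yaw": 0},
    {"grip": 0.05,"x": 0,"y": 0,"z": -2,"yaw": 0},
    {"grip": 0.05,"x": 0,"y": 0,"z": -2,"yaw": 0},
    {"grip": 0.05,"x": 0,"y": 0,"z": -2,"yaw": 0},
    {"grip": 0.05,"x": 0,"y": 0,"z": -1,"yaw": 0},
    {"grip": 0.05,"x": 0,"y": 0,"z": 0,"yaw": 0},
    {"grip": 0.05,"x": 0,"y": 0,"z": 0,"yaw": 0}
  ]
}}

```text
time: 17.05
position: [0.4357, -0.1765, 0.2448]
orientation: [-0.003, 0.899, 0.438, -0.0]
ft_force: [-0.2, 0.4, -2.8]
gripper_width: 0.0227
```

Run:
```python
from station import env
from h import *
S=env.camera("scene");T=env.camera("top");o=env.observe()
print(o["position"],o["orientation"],o["ft_force"],o["gripper_width"],rel(o,[.465,.196,.246]),o["joint_positions"])
p=o["position"]
for n,c in (("j",S),("k",T)):
    u,v=proj(c,p-[0,0,.04]).astype(int);z=lambda q:((proj(c,q)-[u-48,v-36]+.5)*8).round(1)
    print(z(p),z(p-[0,0,.076]),z(p-[0,0,.021]))
    print([(d["pixel"],d["p"],((np.array(d["pixel"])-[u-48,v-36]+.5)*8)) for d in env.pinpoint(c,"punch_nose")])
    cv2.imwrite(f"pics/{n}.png",cv2.resize(c["color"][v-36:v+36,u-48:u+48,::-1],None,fx=8,fy=8,interpolation=2))
```

```text
[ 0.4352468  -0.17632811  0.24422919] [-3.82147770e-03  8.98873561e-01  4.38190998e-01 -6.05959125e-04] [ 1.60821611e-01 -1.06747723e-03 -1.83625895e+00] 0.02240246334657624 [ 31.16 -20.59   0.05] [-0.38777296  0.16458055 -0.2295296   1.18319213  0.00419007  1.84662841]
[373.3 177.3] [411.9 399.2] [384.3 240.9]
[([179.7, 199.3], 0.58, array([385.6, 406.4]))]
[418.3 294.9] [364.2 300.4] [402.6 296.5]
[([364.4, 247.7], 0.37, array([351.2, 281.6]))]
```

View pics/j.png

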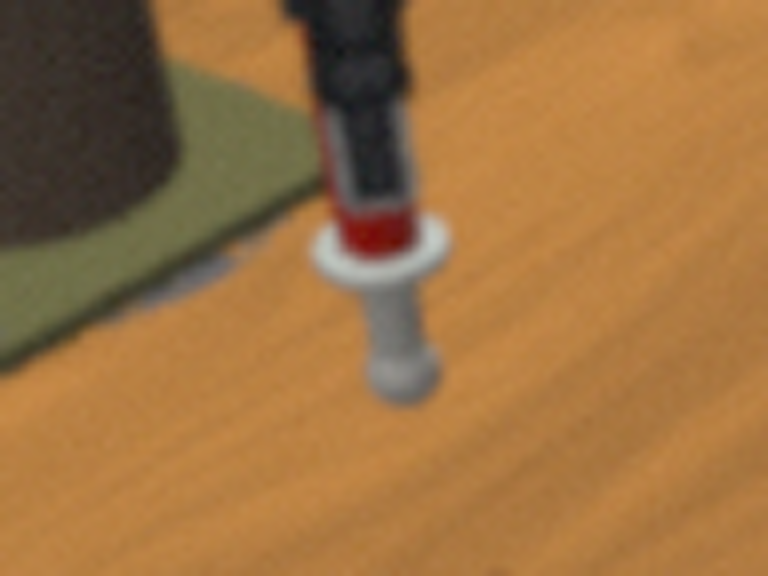

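View pics/k.png

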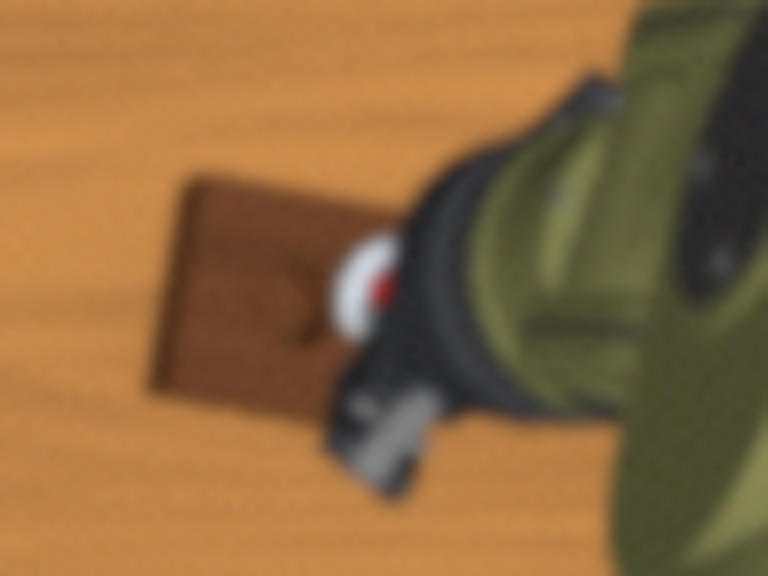

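Call:
{"fn": "servo_tool", "kwargs": {
  "deltas": [
    {"grip": 0.05,"x": 0.6,"y": -0.4,"z": 0,"yaw": 0},
    {"grip": 0.05,"x": 1.5,"y": -1,"z": 0,"yaw": 0},
    {"grip": 0.05,"x": 2.1,"y": -1.4,"z": 0,"yaw": 0},
    {"grip": 0.05,"x": 2.4,"y": -1.6,"z": 0,"yaw": 0},
    {"grip": 0.05,"x": 2.4,"y": -1.6,"z": 0,"yaw": 0},
    {"grip": 0.05,"x": 2.4,"y": -1.6,"z": 0,"yaw": 0},
    {"grip": 0.05,"x": 2.4,"y": -1.6,"z": 0,"yaw": 0},
    {"grip": 0.05,"x": 2.4,"y": -1.6,"z": 0,"yaw": 0},
    {"grip": 0.05,"x": 2.4,"y": -1.6,"z": 0,"yaw": 0},
    {"grip": 0.05,"x": 2.4,"y": -1.6,"z": 0,"yaw": 0},
    {"grip": 0.05,"x": 2.4,"y": -1.5,"z": 0,"yaw": 0},
    {"grip": 0.05,"x": 2.4,"y": -1.5,"z": 0,"yaw": 0},
    {"grip": 0.05,"x": 2.1,"y": -1.3,"z": 0,"yaw": 0},
    {"grip": 0.05,"x": 1.6,"y": -0.9,"z": 0,"yaw": 0},
    {"grip": 0.05,"x": 1.3,"y": -0.7,"z": 0,"yaw": 0},
    {"grip": 0.05,"x": 0.7,"y": -0.3,"z": 0,"yaw": 0},
    {"grip": 0.05,"x": 0,"y": 0,"z": 0,"yaw": 0},
    {"grip": 0.05,"x": 0,"y": 0,"z": 0,"yaw": 0}
  ]
}}

```text
time: 19.05
position: [0.4708, 0.1954, 0.2472]
orientation: [-0.003, 0.899, 0.438, -0.0]
ft_force: [-0.3, -0.6, -1.8]
gripper_width: 0.0228
```

Run:
```python
from station import env
from h import *
S=env.camera("scene");o=env.observe()
print(o["position"],o["orientation"],o["ft_force"],o["gripper_width"],rel(o,[.4647,.1957,.142]),o["joint_positions"])
p=o["position"]
c=S
u,v=proj(c,p-[0,0,.1]).astype(int);z=lambda q:((proj(c,q)-[u-40,v-30]+.5)*10).round(1)
print(z(p-[0,0,.076]),z(p-[0,0,.0235]),z([.465,.196,.058]))
cv2.imwrite("pics/l.png",cv2.resize(c["color"][v-30:v+30,u-40:u+40,::-1],None,fx=10,fy=10,interpolation=2))
```

```text
[0.47073882 0.19515072 0.24723438] [-2.74588961e-03  8.99048398e-01  4.37840616e-01 -1.82898104e-04] [-0.59414391 -0.2373766  -1.53369818] 0.02235636423059934 [-0.35 -0.46 10.53] [ 0.38956567  0.22773808 -0.14012327  1.20364926  0.00545741  2.62476185]
[415.7 232.6] [417.3  67.4] [398.7 553.7]
```

View pics/l.png

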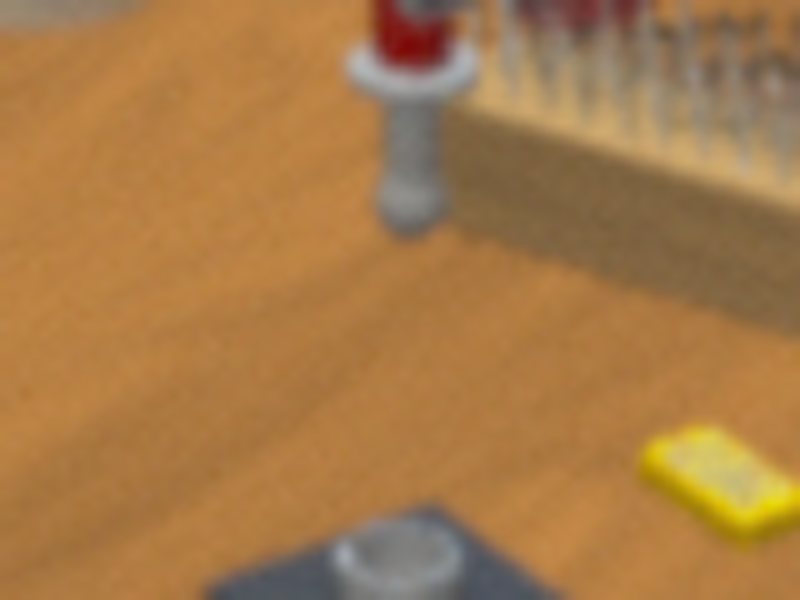

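Call:
{"fn": "servo_tool", "kwargs": {
  "deltas": [
    {"grip": 0.05,"x": -0.2,"y": -0.2,"z": 1,"yaw": 0},
    {"grip": 0.05,"x": -0.15,"y": -0.25,"z": 2,"yaw": 0},
    {"grip": 0.05,"x": 0,"y": 0,"z": 2.5,"yaw": 0},
    {"grip": 0.05,"x": 0,"y": 0,"z": 2,"yaw": 0},
    {"grip": 0.05,"x": 0,"y": 0,"z": 1,"yaw": 0},
    {"grip": 0.05,"x": 0,"y": 0,"z": 0.5,"yaw": 0},
    {"grip": 0.05,"x": 0,"y": 0,"z": 0,"yaw": 0},
    {"grip": 0.05,"x": 0,"y": 0,"z": 0,"yaw": 0}
  ]
}}

```text
time: 19.9
position: [0.4657, 0.1965, 0.1581]
orientation: [-0.003, 0.899, 0.438, 0.001]
ft_force: [0.6, -0.1, -2.8]
gripper_width: 0.0227
```

```bash
cat > look.py <<'E'
import sys
from station import env
from h import *
S=env.camera("scene");T=env.camera("top");o=env.observe();c=S
print(o["position"],o["ft_force"],o["gripper_width"],rel(o,[.4647,.1957,.142]),o["time"])
p=o["position"]
u,v=281,165;z=lambda q:((proj(c,q)-[u-27,v-20]+.5)*14).round(1)
print("tip",z(p-[0,0,.076]),"ballc",z(p-[0,0,.065]),"collar",z(p-[0,0,.0235]),"rim",z([.4647,.1957,.058]))
cv2.imwrite(f"pics/{sys.argv[1]}.png",cv2.resize(c["color"][v-20:v+22,u-27:u+27,::-1],None,fx=14,fy=14,interpolation=2))
u,v=proj(T,p).astype(int)
cv2.imwrite(f"pics/{sys.argv[1]}t.png",cv2.resize(T["color"][v-36:v+36,u-48:u+48,::-1],None,fx=8,fy=8,interpolation=2))
E
python3 look.py m
```

```text
[0.46588919 0.19671848 0.15834014] [ 0.24935582 -0.00972857 -2.29407709] 0.023009424478249826 [-0.16 -0.02  1.63] 20.0
tip [396.1 316.7] ballc [396.4 273.4] collar [397.7 105.7] rim [388.4 411.3]
```

View pics/m.png

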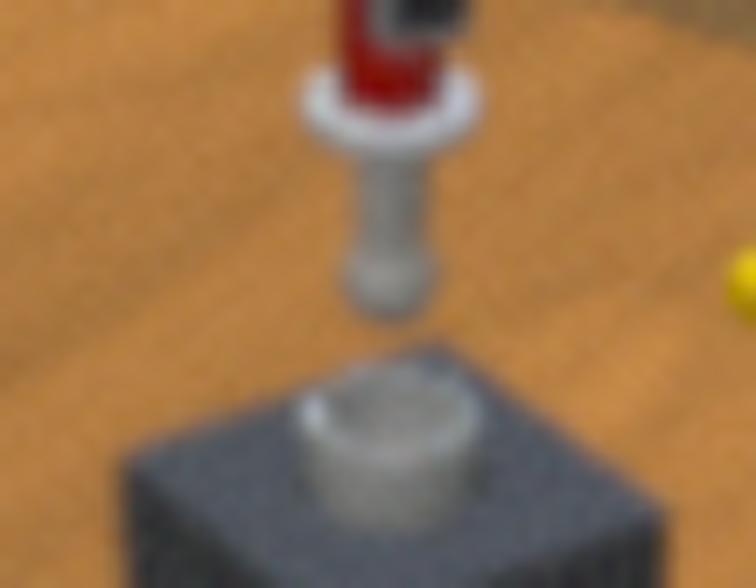

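View pics/mt.png

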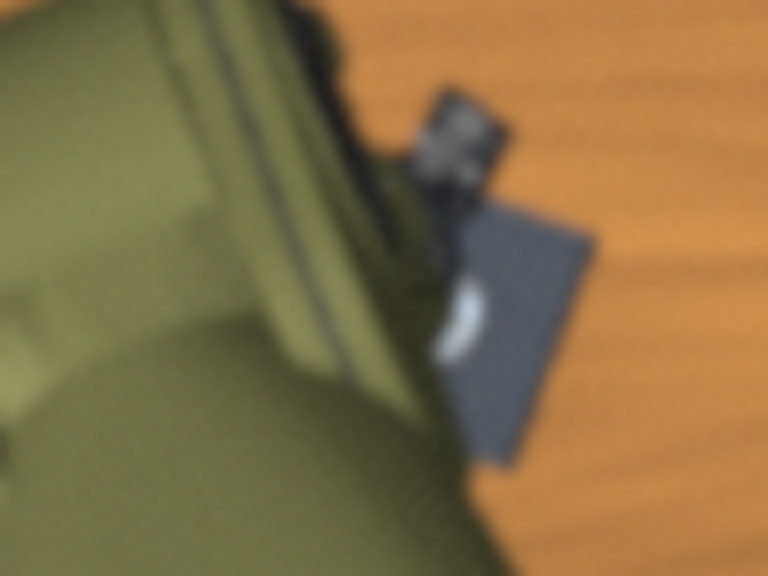

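Call:
{"fn": "servo_tool", "kwargs": {
  "deltas": [
    {"grip": 0.05,"x": 0,"y": 0,"z": 0.4,"yaw": 0},
    {"grip": 0.05,"x": 0,"y": 0,"z": 0.4,"yaw": 0},
    {"grip": 0.05,"x": 0,"y": 0,"z": 0.4,"yaw": 0},
    {"grip": 0.05,"x": 0,"y": 0,"z": 0.3,"yaw": 0},
    {"grip": 0.05,"x": 0,"y": 0,"z": 0.1,"yaw": 0},
    {"grip": 0.05,"x": 0,"y": 0,"z": 0,"yaw": 0},
    {"grip": 0.05,"x": 0,"y": 0,"z": 0,"yaw": 0},
    {"grip": 0.05,"x": 0,"y": 0,"z": 0,"yaw": 0},
    {"grip": 0.05,"x": 0,"y": 0,"z": 0,"yaw": 0}
  ]
}}

```text
time: 20.9
position: [0.4652, 0.1965, 0.1415]
orientation: [-0.003, 0.899, 0.438, 0.0]
ft_force: [0.1, 0.1, -2.3]
gripper_width: 0.0227
```

```bash
python3 look.py n; python3 look.py n2
```

```text
[0.46513605 0.19653191 0.14146337] [-0.19638581  0.33323328 -2.84664614] 0.02283850246300304 [-0.09  0.02 -0.05] 21.0
tip [392.3 381.6] ballc [392.6 339. ] collar [393.8 174.1] rim [388.4 411.3]
[0.46508934 0.19652888 0.14140701] [-0.18874662  0.0647391  -1.83352635] 0.0228779569740324 [-0.09  0.02 -0.06] 21.1
tip [392.1 381.8] ballc [392.4 339.2] collar [393.7 174.2] rim [388.4 411.3]
```

View pics/n.png

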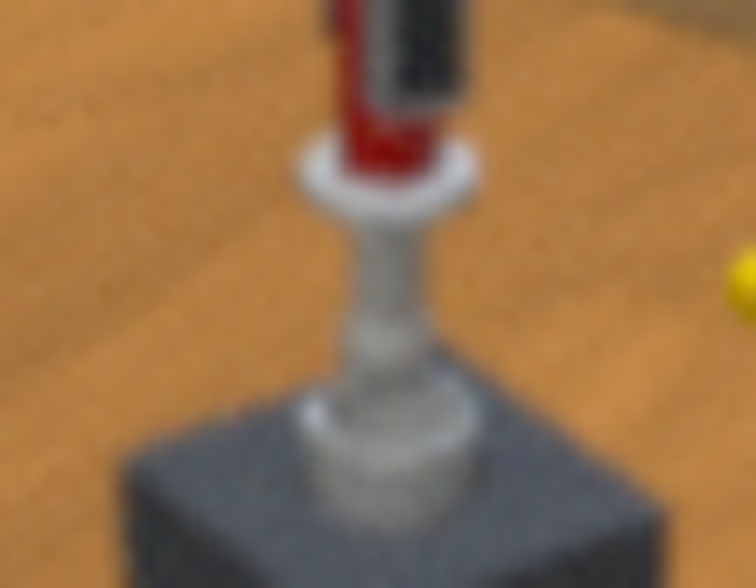

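Call:
{"fn": "servo_tool", "kwargs": {
  "deltas": [
    {"grip": 0.05,"x": 0.1,"y": 0,"z": -0.05,"yaw": 0},
    {"grip": 0.05,"x": 0,"y": 0,"z": 0,"yaw": 0},
    {"grip": 0.05,"x": 0,"y": 0,"z": 0,"yaw": 0},
    {"grip": 0.05,"x": 0,"y": 0,"z": 0,"yaw": 0},
    {"grip": 0.05,"x": 0,"y": 0,"z": 0,"yaw": 0}
  ]
}}

```text
time: 21.6
position: [0.4656, 0.1973, 0.1419]
orientation: [-0.003, 0.899, 0.438, 0.0]
ft_force: [-0.0, 0.4, -2.4]
gripper_width: 0.0226
```

```bash
python3 look.py p
python3 - <<'E'
from station import env
import cv2,numpy as np
o=env.observe();print(np.abs(o["qvel"]).max())
a=env.camera("scene")["color"][...,::-1];cv2.imwrite("pics/fin.png",a)
E
```

```text
[0.4656317  0.19725318 0.1418305 ] [ 0.30747507  0.24784192 -2.90402193] 0.02255960339129487 [-0.18  0.02 -0.02] 21.7
tip [396.  379.5] ballc [396.3 336.9] collar [397.6 171.9] rim [388.4 411.3]
0.0017089730930594286
```

View pics/p.png

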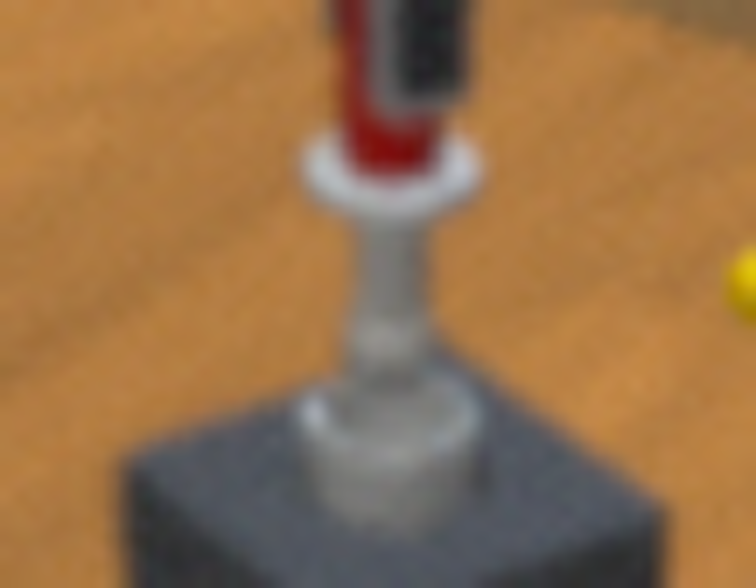

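View pics/fin.png

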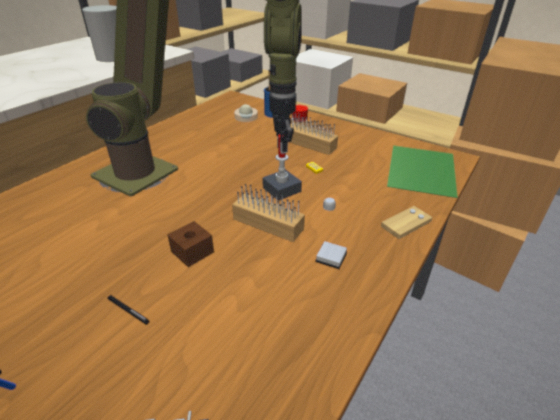

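The last close-up shows the ball nose at about x=389, collar at 392 and rim centre at 391, so they line up. The arm is still, and every bystander is in its original place. I'm handing the job in.

```bash
python3 -c "
from station import env
print(env.job_done())"
```

```text
the job is handed in; nothing more can be done
None
```

The job is handed in, at about 22 s on the robot's clock. No verdict was reported.

**Cup:** The hollow-side-up cup is seated in the forming block's pocket and released. On lowering I felt first contact (about 5.6 N) at TCP height 41 mm. Afterwards the picture showed its rim at the height expected for a fully seated cup, within about 2 mm.

**Punch:** I carried it over the bur stand with the nose at about 168 mm, against burs 105 mm high. It is now held still and upright over the cup.
- **Centring:** in the scene view the nose and the rim centre agree to about 0.5 mm sideways. Along the camera's line of sight I relied on the jaws centring the handle, because the arm hid most of the top view.
- **Height:** the nose is about 8 mm above the rim, worked out from the TCP height (141.8 mm) and the grip height on the handle. The pictures agree to within 1–2 mm.
- **Load:** the wrist force is only the punch's weight, so nothing is touching.

**Disagreements:**
- The nose appears about 1 mm to one side of where the TCP says it should be. I corrected for this from the picture.
- The tool is tilted about 0.3°, left over from briefly reaching the last joint's range limit while carrying the cup. I turned the wrist back before seating it.

The upside-down cup, bur box, marker and bench block look unmoved in the last picture.

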